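# Space rail modules with a spacer block

### The job

Take the aluminium spacer block from its cradle, stand it on the rail, square and fully down, against the fixed end module, and slide the wide middle module up snug to it. Then step the block to the other side of the middle module and slide the last module up snug to it without shifting the middle one. Finally stand the block upright on the green mat, off the plate, leaving both gaps as wide as the block is thick and the solder spool, jar and screwdriver where they are.

Things in the scene. Friction and masses are not known exactly. Their poses are not given: they have to be found in the camera images.
- rail: Aluminium mounting plate fixed to the bench, 116 (x) by 320 (y) by 6 thick; a steel rail 35 wide runs along its middle (y), top 13.5 above the bench. Origin: centre of the underside, on the bench. On the rail stand three grey modules; from the -y end: fixed A (with a small end stop behind it), wide B, last C; all 58 deep (x), undersides 14.5 and tops 64.5 above the bench.
- module_a (a point): Centre (39.5 above the bench) of the fixed end module A: 58 (x) by 36 (y, along the rail) by 50 high. It cannot move. Axes as the plate's: y along the rail from A towards B and C, z up.
- module_b (a point): Centre (39.5 above the bench) of middle module B: 58 (x) by 45 (y, along the rail) by 50 high. It slides along the rail only and stays where left; sliding it takes about 6 N. Axes as the plate's.
- module_c (a point): Centre (39.5 above the bench) of last module C: 58 (x) by 36 (y, along the rail) by 50 high. It slides along the rail only and stays where left; sliding it takes about 2 N. Axes as the plate's.
- slide_b (a joint): Clear gap in m between the facing sides of A and B (0 = touching); range 0 to 0.080.
- slide_c (a joint): Sum in m of the two clear gaps A-B and B-C, so the B-C gap is this less slide_b; range 0 to 0.165.
- spacer_center (a point): Centre of the loose plain aluminium spacer block, 68 long (x) by 22 thick (y) by 50 high (z), about 0.2 kg. Its 22 thickness is the gap to set. Standing on the rail, length across it, it reaches 5 past the modules at either end (so its ends can be held there); top 63.5 above the bench. It starts standing in the cradle, length along the cradle's x.
- cradle_floor (a point): Middle of the cradle's floor, where the block stands at the start, 10 above the bench. Black plastic, fixed, 92 (x) by 34 (y); a cheek 9 thick, its top 54 above the bench, covers each end (x) of the block with 3 play; the block's broad faces (y sides) are open. The mat is free from the cradle to 190 farther in world x and 70 to either side.
- spool_center (a point): Bystander: steel-coloured solder spool, 52 across, 36 high; its centre.
- jar_center (a point): Bystander: small amber glass jar, 48 across, 65 high; its centre.
- screwdriver: Bystander: a screwdriver lying on the bench at the far side of the plate.
Not all that is in view belongs to the job. What is meant by the part that bears spacer_center is not purple or red, and is the smaller of those in its own colour.

How it is judged:
On the way, in this order (a step that is already met when the one before it is completed fails the run):
1. the block stands square and fully down on the rail between A and B, with B closed up to it (gap A-B 19.5 to 24.5 mm) (x of spacer_center in the frame of module_a between -0.012 and 0.012 m and y of spacer_center in the frame of module_a between 0.0255 and 0.0325 m and z of spacer_center in the frame of module_a between -0.005 and 0.003 m and angle between the x axis of spacer_center and the x axis of module_a, either way round below 0.12 rad and value of joint slide_b between 0.0195 and 0.0245 m), for 0.2 s.
2. the block stands square and fully down on the rail between B and C, with C closed up to it (both gaps 19.5 to 24.5 mm) (x of spacer_center in the frame of module_b between -0.012 and 0.012 m and y of spacer_center in the frame of module_b between 0.03 and 0.037 m and z of spacer_center in the frame of module_b between -0.005 and 0.003 m and angle between the x axis of spacer_center and the x axis of module_b, either way round below 0.12 rad and value of joint slide_b between 0.0195 and 0.0245 m and y of module_c in the frame of module_b between 0.06 and 0.065 m), for 0.2 s.
At the end, for the whole second after the job is handed in: Gaps A-B and B-C are each 22 mm within 2.5 mm, and the block is at rest upright on the mat, off the plate (its centre 25 mm above the bench within 3 mm, leaning less than 0.1 rad) (value of joint slide_b between 0.0195 and 0.0245 m and y of module_c in the frame of module_b between 0.06 and 0.065 m and height (world z) of spacer_center between 0.022 and 0.028 m and angle between spacer_center's own z axis and vertical below 0.1 rad and linear speed of spacer below 0.02 m/s); the robot touches nothing.
It fails at once if the solder spool is pushed or carried more than 30 mm (distance of spool_center from where it was at the start of the episode above 0.03 m).
It fails at once if the jar is pushed or carried more than 30 mm (distance of jar_center from where it was at the start of the episode above 0.03 m).
It fails at once if the screwdriver is pushed or carried more than 30 mm (distance of screwdriver from where it was at the start of the episode above 0.03 m).
It also fails if it takes over 72 s, if anything falls off the work surface, if the arm or the gripper's body presses on something with over 40 N, if the wrist force passes 120 N, or if a joint passes its speed limit or range.

### The arm

A 6-joint arm with a two-finger parallel gripper is mounted at the origin on the work surface. World frame = base frame: x ahead of the robot, y to its left, z up, the work surface at z = 0. Lengths are in m, angles in rad, forces in N, time in s.
With the tool pointing down it reaches from about 0.35 to 0.775 m from the base axis. Payload 5.5 kg.
Tool frame: the origin (TCP) lies on the centre line of the jaws, within the pads' length; the fingertips stand 11 mm ahead of it and the grasp point (between the pads) lies 8 mm behind it (env.tip_reach is the distance from the TCP to the fingertips, in m); z points along the fingers, x is the direction in which the jaws open and shut, and the axes are right-handed (so a half turn about z gives the same grasp; the last joint's range is limited). The gripper opens to 85 mm and grips with 20 to 120 N. Pads are 22 mm wide; open, the fingers measure 114 mm over their backs; the gripper's body (76 mm by 85 mm) begins 54 mm behind the grasp point. The pads swing forward as they close: fully open they stand 13 mm farther back than shut.
Start: joints at [-1.467, 0.313, 0.046, 1.304, 0, 1.431], TCP at [0.139, -0.558, 0.242] pointing down, gripper open.
Joint ranges: [-2.76, 2.76], [-0.86, 1.69], [-1.03, 1.26], [-2.2, 2.34], [-1.47, 1.5], [-3.14, 3.14]. Speed limits (rad/s): [2.57, 2.57, 3.14, 3.14, 3.14, 3.14].

### API

Orientations are given as a unit quaternion [w, x, y, z].
In Python, from workcell import env gives the robot as it stands.
- The arm moves only by the tool carry_out, never from a script. Its argument "moves" is one flat list of numbers, 7 for each row, row after row: the gripper command: -1 is shut, 1 is fully open, values between are in proportion, then the shift along the tool's x, y, z in m, then the turn, a rotation vector about the tool's x, y, z in degrees. A call has exactly 5 rows; each row shifts and turns the pose as measured when the row begins, along the tool's axes as they then stand; what a row does not reach is not made up. A row lasts 1/8 s, in which the tool goes at most 62.5 mm and 10.7 degrees, less where a joint would pass 70% of its speed; a pose out of reach is approached as far as the arm can. A call is refused whole if a number of a shift passes 0.0625 or a number of a turn 10.7, either way. A call with a gripper value outside its range is refused whole. The fingers move at their own pace and stop on an object; "squeeze" is the grip in N (left out, the last holds). Time passes only in rows, so rows that do not move let the fingers close, or fill a call up. It gives the time, the measured TCP pose, the force and the opening at its end, in the units of the state.
- env.get_state(): the state, without advancing time (a new reading comes with each control period).
- env.read_camera(name): name is "scene" or "top" or "wrist"; returns the picture (400x640x3 uint8, red, green, blue); there is no depth.
- env.calibration(name): a dict with "camera_matrix" (3x3 intrinsics, pixels), "rvec" (rotation vector, rad) and "tvec" (3), from world to camera coordinates, as OpenCV has them; the wrist camera has in their place "hand_eye" (4x4, takes a point from camera to tool coordinates, whose origin is the TCP and whose axes are the tool frame's). Camera axes: x right, y down, z forward; pixel columns grow to the right and rows downward; lengths in m; the calibration is good to about 2 mm. A picture is of the moment at which its call begins: read the wrist's pose just before it. calibration takes no time and is no camera call.
- env.hand_in(): hands the job in, once; it reports no verdict.
The state is a dict: "clock": time; "joint_pos": joint angles; "qvel": joint speeds; "tau": joint torques, N m; "tcp_pos": TCP position; "orientation": TCP orientation; "wrist_force": force on the tool from outside, world axes, zero at the start; "ft_torque": the same for the moment, N m; "finger_gap": finger opening in m.
Only numpy, scipy, OpenCV 4.12 (cv2) and the standard library are available. Lean on these libraries where they do the work, as an engineer would, in place of code of your own. Each camera call takes 0.05 s, during which the arm holds its last target. There are 200 camera calls.

## Working session

There is one attempt and no reset: what is moved stays moved. The work goes in short steps, Python scripts to look and compute and a tool call to move; the robot and the scene stay as the last step left them, time stands still between calls to the robot, and variables do not carry over. Pictures are saved under pics/ and viewed, about 8 in all and at most 12, crops included, and the job is handed in when it is done.

Besides the shell and the picture viewer there is one more tool, called in YAML: its name, and indented under it one key for each argument. carry_out: Moves the arm, as the interface text tells. Its arguments: {"type":"object","properties":{"moves":{"type":"array"},"squeeze":{"type":"number"}},"required":["moves"]}

```bash
mkdir -p pics; ls
cat > h.py <<'E'
import numpy as np, cv2
from scipy.spatial.transform import Rotation as R
from workcell import env
def snap(n,f):
    im=env.read_camera(n); cv2.imwrite(f'pics/{f}.png',im[:,:,::-1]); return im
def cam(n):
    c=env.calibration(n); return np.array(c['camera_matrix']),np.array(c['rvec'],float),np.array(c['tvec'],float)
def px2w(n,uv,z,pose=None):
    if n=='wrist':
        c=env.calibration(n);K=np.array(c['camera_matrix']);H=np.array(c['hand_eye'])
        T=np.eye(4);q=pose['orientation'];T[:3,:3]=R.from_quat([q[1],q[2],q[3],q[0]]).as_matrix();T[:3,3]=pose['tcp_pos']
        M=T@H;Rw=M[:3,:3];o=M[:3,3]
    else:
        K,r,t=cam(n);Rm=cv2.Rodrigues(r)[0];Rw=Rm.T;o=-Rm.T@t.ravel()
    d=Rw@np.linalg.inv(K)@np.array([uv[0],uv[1],1.0]);return o+d*(z-o[2])/d[2]
E
python3 - <<'E'
from h import *
print(env.get_state())
snap('top','top0');snap('scene','sc0')
for n in('top','scene','wrist'):print(env.calibration(n))
E
```

```text
pics
{'clock': 0.0, 'joint_pos': array([-1.46660712e+00,  3.14032263e-01,  4.49624223e-02,  1.30360356e+00,
        3.90702158e-05,  1.43120974e+00]), 'qvel': array([ 0.00209584, -0.00087586,  0.00092811, -0.00077761, -0.00074694,
        0.00104719]), 'tau': array([-4.46117137e-04, -4.80623031e+01,  2.98535156e+01,  1.91887363e-02,
       -3.92478796e-04, -7.50009036e-06]), 'tcp_pos': array([ 0.13874371, -0.55749604,  0.24138396]), 'orientation': array([-6.88854151e-04,  7.87834805e-01, -6.15885898e-01, -6.37741563e-04]), 'wrist_force': array([ 0.09868412, -0.23012969, -0.53891883]), 'ft_torque': array([-0.01081468,  0.03714745, -0.01068277]), 'finger_gap': 0.08510168580464686}
{'camera_matrix': array([[427.19178914,   0.        , 317.18396225],
       [  0.        , 427.19178914, 199.94336045],
       [  0.        ,   0.        ,   1.        ]]), 'rvec': array([ 2.13617326, -2.13726032,  0.2192769 ]), 'tvec': array([-0.00670105,  0.54084078,  0.98902928])}
{'camera_matrix': array([[504.43080149,   0.        , 319.50056331],
       [  0.        , 504.43080149, 196.4633149 ],
       [  0.        ,   0.        ,   1.        ]]), 'rvec': array([ 2.42724369,  0.80946963, -0.24544156]), 'tvec': array([-0.44438551, -0.22737101,  1.47753251])}
{'camera_matrix': array([[306.10368911,   0.        , 323.48147001],
       [  0.        , 306.10368911, 199.63705973],
       [  0.        ,   0.        ,   1.        ]]), 'hand_eye': array([[ 9.99998335e-01,  1.69561257e-03,  6.74299696e-04,
        -5.62723749e-04],
       [-1.81923963e-03,  9.55148362e-01,  2.96122100e-01,
        -7.58068750e-02],
       [-1.41947897e-04, -2.96122833e-01,  9.55149856e-01,
        -1.31066460e-01],
       [ 0.00000000e+00,  0.00000000e+00,  0.00000000e+00,
         1.00000000e+00]])}
```

View pics/top0.png

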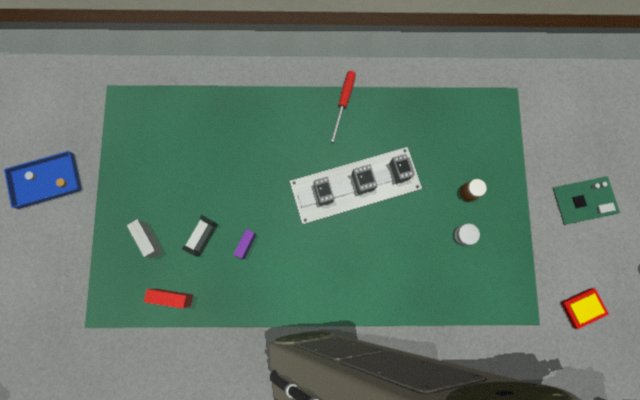

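View pics/sc0.png

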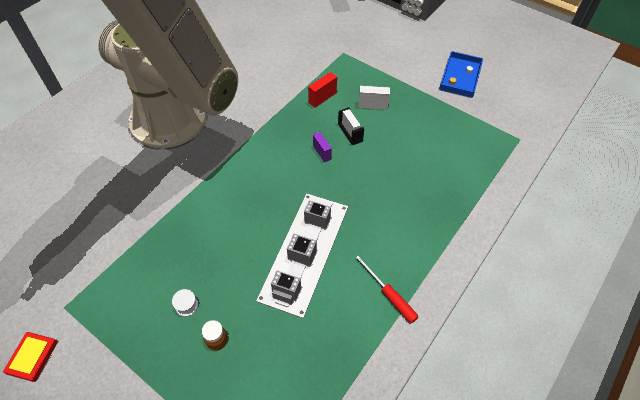

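The grey blocks are at top-view (143,238) and (200,236). The second one sits in the black cradle and is the smaller of the two. The purple block is at (245,243) and the red one at (167,298), and the description excludes both. I choose (200,236). The rail with its three modules is at (322,190), (364,178) and (402,168). I'll check the choice and the A end in one close crop.

Run:
```python
from h import *
t=cv2.imread('pics/top0.png');
a=cv2.resize(t[140:230,285:425],None,fx=5,fy=5,interpolation=cv2.INTER_CUBIC)[:,:700]
b=cv2.resize(t[210:262,120:260],None,fx=5,fy=5,interpolation=cv2.INTER_CUBIC)[:,:700]
o=np.vstack([a,b])
o=cv2.resize(o,None,fx=.84,fy=.84);print(o.shape);cv2.imwrite('pics/crop0.png',o)
for uv,z in [((322,188),.0645),((364,177),.0645),((402,166),.0645),((200,236),.06),((143,238),.05),((245,243),.05),((167,298),.05),((473,188),.05),((467,235),.036),((334,140),0),((350,73),0)]:print(uv,px2w('top',uv,z).round(3))
```

```text
(596, 588, 3)
(322, 188) [ 0.567 -0.018  0.064]
(364, 177) [ 0.595 -0.12   0.064]
(402, 166) [ 0.623 -0.214  0.064]
(200, 236) [0.452 0.269 0.06 ]
(143, 238) [0.448 0.406 0.05 ]
(245, 243) [0.436 0.165 0.05 ]
(167, 298) [0.31  0.341 0.05 ]
(473, 188) [ 0.571 -0.391  0.05 ]
(467, 235) [ 0.457 -0.374  0.036]
(334, 140) [ 0.709 -0.053  0.   ]
(350, 73) [ 0.899 -0.098  0.   ]
```

View pics/crop0.png

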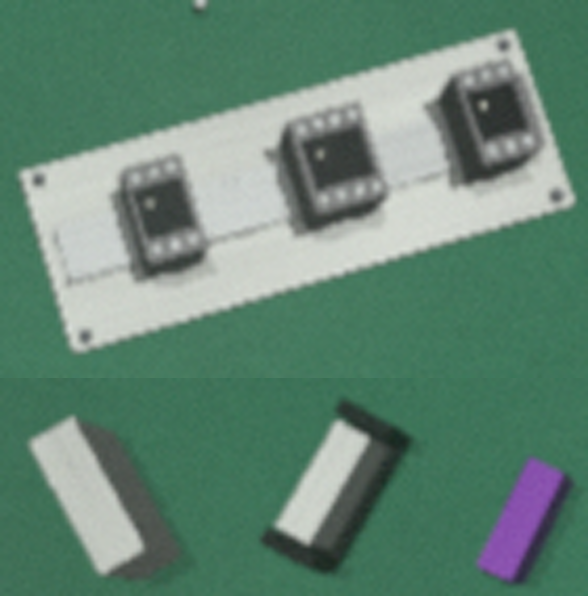

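The crop confirms it. The smaller grey block stands between black cheeks at full-image (197,234), and the free grey block at (143,238) is longer. A is at the right end of the plate, near the plate edge. Plate yaw is about 16°. Next I move along an arc to the cradle.

carry_out:
  moves: [1,0,-0.062,0,0,0,-6.4,1,0,-0.062,0,0,0,-6.4,1,0,-0.062,0,0,0,-6.4,1,0,-0.062,0,0,0,-6.4,1,0,-0.062,0,0,0,-6.4]
  squeeze: 40

```text
clock: 0.72
tcp_pos: [0.413, -0.4198, 0.2382]
orientation: [-0.002, 0.928, -0.372, -0.002]
wrist_force: [1.0, -1.0, 0.5]
finger_gap: 0.0852
```

carry_out:
  moves: [1,0,-0.062,0,0,0,-6.4,1,0,-0.062,0,0,0,-6.4,1,0,-0.062,0,0,0,-6.4,1,0,-0.062,0,0,0,-6.4,1,0,-0.062,0,0,0,-6.4]

```text
clock: 1.35
tcp_pos: [0.5696, -0.154, 0.2356]
orientation: [-0.003, 0.996, -0.092, -0.003]
wrist_force: [0.8, -0.4, 0.8]
finger_gap: 0.0853
```

carry_out:
  moves: [1,0,-0.062,0,0,0,-7,1,0,-0.062,0,0,0,-7,1,0,-0.062,0,0,0,-7,1,0,-0.062,0,0,0,-7,1,0,-0.062,0,0,0,-7]

```text
clock: 1.98
tcp_pos: [0.5492, 0.153, 0.2343]
orientation: [-0.004, 0.975, 0.222, -0.003]
wrist_force: [0.3, -0.1, -0.6]
finger_gap: 0.0856
```

carry_out:
  moves: [1,-0.011,-0.053,0,0,0,0,1,-0.011,-0.053,0,0,0,0,1,-0.009,-0.046,0,0,0,-9,1,0,0,0,0,0,-9,1,0,0,0,0,0,-9]

```text
clock: 2.6
tcp_pos: [0.448, 0.2848, 0.2336]
orientation: [-0.006, 0.891, 0.454, -0.004]
wrist_force: [0.4, 0.0, -0.2]
finger_gap: 0.0854
```

Run:
```python
from h import *
s=env.get_state();print(s['tcp_pos'],s['orientation'],s['joint_pos'].round(2))
np.save('p1.npy',np.r_[s['tcp_pos'],s['orientation']]);snap('wrist','w1')
```

```text
[0.44796785 0.28484697 0.23363504] [-0.00571712  0.8907628   0.45441338 -0.00417425] [ 0.41  0.24 -0.08  1.27  0.01  1.04]
```

View pics/w1.png

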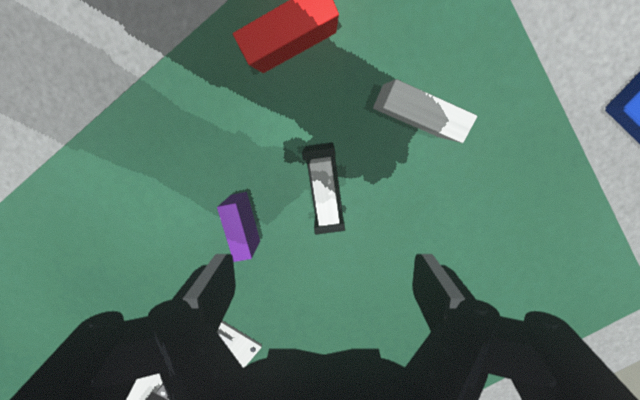

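The wrist view shows the block's top face from about (320,157) to (328,229), between the black cheeks.

```bash
cat >> h.py <<'E'
def todo(target,yaw,s=None):
    "shift along tool axes and tool rotvec (deg) to reach target pos, tool x at yaw(deg), pointing down"
    s=s or env.get_state();q=s['orientation'];Rt=R.from_quat([q[1],q[2],q[3],q[0]])
    d=Rt.inv().apply(np.array(target)-s['tcp_pos'])
    Rg=R.from_euler('z',yaw,degrees=True)*R.from_euler('x',180,degrees=True)
    print('pos',s['tcp_pos'].round(4),'shift',d.round(4),'turn',(Rt.inv()*Rg).as_rotvec(degrees=True).round(2),'F',s['wrist_force'].round(1),'gap',round(s['finger_gap'],4),'t',s['clock'])
E
python3 - <<'E'
from h import *
p=np.load('p1.npy');s=dict(tcp_pos=p[:3],orientation=p[3:])
a=px2w('wrist',(320,157),.06,s);b=px2w('wrist',(328.3,229),.06,s)
print(a,b,(a+b)/2,np.linalg.norm(a-b));v=b-a;ang=np.degrees(np.arctan2(v[1],v[0]));print(ang)
t=(a+b)/2;t[2]=.033
todo(t,ang+90)
E
```

```text
[0.42302155 0.2988337  0.06      ] [0.49068874 0.26062342 0.06      ] [0.45685514 0.27972856 0.06      ] 0.07771018544976752
-29.452528071996667
pos [0.4479 0.2848 0.2336] shift [0.0016 0.0131 0.2004] turn [-0.83  0.09 -6.24] F [-0.1 -0.1  0.1] gap 0.0855 t 2.65
```

Run:
```python
from h import *
im=cv2.imread('pics/w1.png')
o=cv2.resize(im[135:245,275:365],None,fx=5,fy=5,interpolation=cv2.INTER_CUBIC);cv2.imwrite('pics/c1.png',o)
```

```text
(no output)
```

View pics/c1.png

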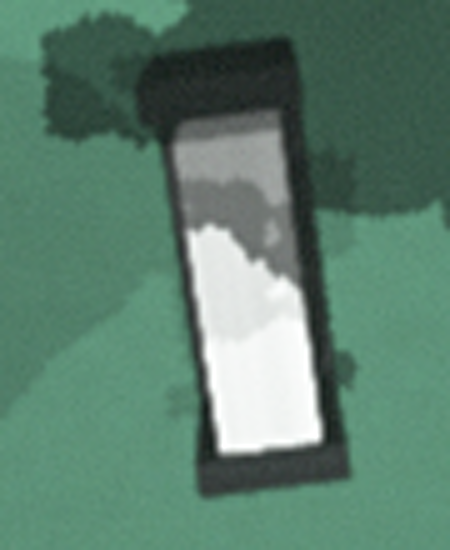

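The top face proper runs from (320.6,162.6) to (329,224.4). The darker strip above it is the block's end face.

Run:
```python
from h import *
p=np.load('p1.npy');s=dict(tcp_pos=p[:3],orientation=p[3:])
a=px2w('wrist',(320.6,162.6),.06,s);b=px2w('wrist',(329,224.4),.06,s)
v=b-a;ang=np.degrees(np.arctan2(v[1],v[0]));print((a+b)/2,np.linalg.norm(v),ang)
t=(a+b)/2;t[2]=.033
todo(t,ang+90)
```

```text
[0.45739015 0.28014904 0.06      ] 0.06690745600677546 -28.296858347377434
pos [0.4479 0.2848 0.2336] shift [0.0022 0.0133 0.2004] turn [-0.83  0.08 -7.39] F [-0.1 -0.1  0.1] gap 0.0855 t 2.65
```

carry_out:
  moves: [1,0.002,0.013,0,-0.8,0,-7.4,1,0,0,0.05,0,0,0,1,0,0,0.05,0,0,0,1,0,0,0.04,0,0,0,1,0,0,0,0,0,0]

```text
clock: 3.28
tcp_pos: [0.4602, 0.2781, 0.0897]
orientation: [0.0, 0.86, 0.51, -0.0]
wrist_force: [-0.8, -0.6, 0.3]
finger_gap: 0.0855
```

Run:
```python
from h import *
todo((.4574,.2801,.033),61.7)
```

```text
pos [0.4602 0.2781 0.0897] shift [ 0.0005 -0.0034  0.0567] turn [ 0.01  0.06 -0.44] F [-0.8 -0.6  0.3] gap 0.0855 t 3.275
```

carry_out:
  moves: [1,0.0005,-0.0034,0.03,0,0,-0.4,1,0,0,0.026,0,0,0,1,0,0,0.002,0,0,0,-1,0,0,0,0,0,0,-1,0,0,0,0,0,0]

```text
clock: 3.9
tcp_pos: [0.4633, 0.2822, 0.0388]
orientation: [0.001, 0.86, 0.51, 0.005]
wrist_force: [-0.1, 0.1, -1.0]
finger_gap: 0.0518
```

carry_out:
  moves: [-1,0,0,0,0,0,0,-1,0,0,0,0,0,0,-1,0,0,0,0,0,0,-1,0,0,0,0,0,0,-1,0,0,-0.02,0,0,0]

```text
clock: 4.53
tcp_pos: [0.4621, 0.2817, 0.059]
orientation: [0.001, 0.86, 0.51, 0.004]
wrist_force: [-0.4, 0.4, -1.7]
finger_gap: 0.0217
```

carry_out:
  moves: [-1,0,0,-0.05,0,0,0,-1,0.02,0.046,0,0,0,-9,-1,0.012,0.049,0,0,0,-9,-1,0,0,0,0,0,-9,-1,0,0,0,0,0,-9]

```text
clock: 5.15
tcp_pos: [0.5647, 0.2722, 0.111]
orientation: [0.002, 0.653, 0.758, 0.004]
wrist_force: [-0.5, -0.6, -2.2]
finger_gap: 0.0212
```

Run:
```python
from h import *
todo((.56,.27,.031),106)
```

```text
pos [0.5647 0.2722 0.111 ] shift [-0.0016 -0.0056  0.0799] turn [ 0.47 -0.07 -7.48] F [-0.5 -0.6 -2.2] gap 0.0212 t 5.15
```

carry_out:
  moves: [-1,0,0,0.03,0.5,0,-7.5,-1,0,0,0.03,0,0,0,-1,0,0,0.01,0,0,0,-1,0,0,0.004,0,0,0,-1,0,0,0,0,0,0]

```text
clock: 5.78
tcp_pos: [0.5656, 0.2724, 0.035]
orientation: [-0.001, 0.6, 0.8, 0.0]
wrist_force: [-0.8, -0.1, -1.1]
finger_gap: 0.0212
```

Run:
```python
from h import *
todo((.565,.272,.029),106)
```

```text
pos [0.5656 0.2724 0.035 ] shift [-0.0003 -0.0007  0.006 ] turn [-0.04 -0.09  0.32] F [-0.8 -0.1 -1.1] gap 0.0212 t 5.775
```

carry_out:
  moves: [-1,0,0,0.003,0,0,0,-1,0,0,0.002,0,0,0,-1,0,0,0.002,0,0,0,-1,0,0,0,0,0,0,-1,0,0,0,0,0,0]

```text
clock: 6.4
tcp_pos: [0.5676, 0.2732, 0.0309]
orientation: [0.001, 0.6, 0.8, 0.002]
wrist_force: [0.8, -0.4, -1.3]
finger_gap: 0.0213
```

carry_out:
  moves: [-1,0,0,0.002,0,0,0,-1,0,0,0.002,0,0,0,-1,0,0,0.001,0,0,0,-1,0,0,0,0,0,0,-1,0,0,0,0,0,0]

```text
clock: 7.02
tcp_pos: [0.5677, 0.2733, 0.0305]
orientation: [0.002, 0.6, 0.8, 0.003]
wrist_force: [-0.8, 0.4, 1.0]
finger_gap: 0.0216
```

carry_out:
  moves: [1,0,0,0,0,0,0,1,0,0,0,0,0,0,1,0,0,-0.03,0,0,0,1,0,0,-0.05,0,0,0,1,0,0,-0.05,0,0,10.7]

```text
clock: 7.65
tcp_pos: [0.5644, 0.2719, 0.1576]
orientation: [-0.001, 0.673, 0.739, -0.001]
wrist_force: [0.6, -0.0, -0.1]
finger_gap: 0.0854
```

carry_out:
  moves: [1,0,0,-0.04,0,0,10.7,1,0,0,-0.02,0,0,10.7,1,0,0,0,0,0,10.7,1,0,0,0,0,0,10.7,1,0,0,0,0,0,10.7]

```text
clock: 8.28
tcp_pos: [0.568, 0.273, 0.2263]
orientation: [-0.001, 0.935, 0.355, 0.005]
wrist_force: [0.8, 0.2, 0.2]
finger_gap: 0.085
```

carry_out:
  moves: [1,0,0,0,0,0,10.7,1,0,0,0,0,0,10.7,1,0,0,0,0,0,5,1,0,0,0,0,0,0,1,0,0,0,0,0,0]

```text
clock: 8.9
tcp_pos: [0.5685, 0.2731, 0.2261]
orientation: [-0.002, 0.991, 0.13, 0.005]
wrist_force: [-0.0, -0.1, -0.1]
finger_gap: 0.0856
```

Run:
```python
from h import *
todo((.5677,.2733,.03),16.2)
s=env.get_state();np.save('p2.npy',np.r_[s['tcp_pos'],s['orientation']]);snap('wrist','w2')
```

```text
pos [0.5685 0.2731 0.2261] shift [-0.0027  0.      0.196 ] turn [-0.11 -0.57 -1.21] F [-0.  -0.1 -0.1] gap 0.0856 t 8.9
```

View pics/w2.png

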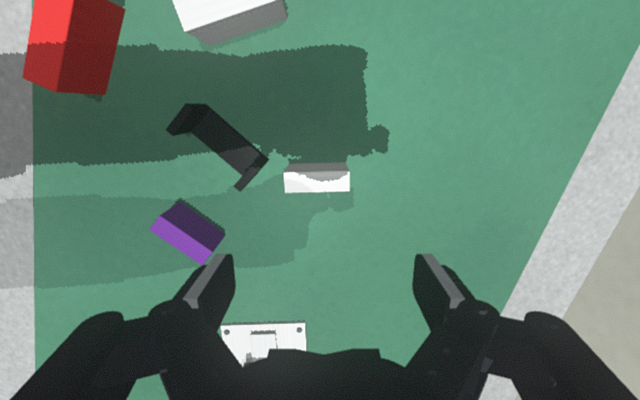

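The block stands upright on the mat. Its top face spans about (284,171)-(350,192), with the cradle's near cheek clear of it at (240,188).

Run:
```python
from h import *
p=np.load('p2.npy');s=dict(tcp_pos=p[:3],orientation=p[3:])
im=cv2.imread('pics/w2.png');
hsv=cv2.cvtColor(im[150:205,270:365],cv2.COLOR_BGR2HSV)
m=((hsv[...,1]<45)).astype(np.uint8);m=cv2.morphologyEx(m,cv2.MORPH_OPEN,np.ones((3,3)))
c=max(cv2.findContours(m,0,1)[0],key=cv2.contourArea);r=cv2.minAreaRect(c);print(r,cv2.boxPoints(r)+[270,150])
P=[px2w('wrist',uv,.05,s) for uv in [(284.5,182),(350,181.5),(317,182)]]
print(P);v=P[1]-P[0];print(np.linalg.norm(v),np.degrees(np.arctan2(v[1],v[0])))
g=m.copy();print([''.join('#' if x else '.' for x in row) for row in g[5:50:3,10:85]])
```

```text
((46.046226501464844, 27.34884262084961), (29.490785598754883, 66.20430755615234), 88.56790161132812) [[282.58589077 163.43535233]
 [348.76952362 161.7807579 ]
 [349.50656128 191.26233292]
 [283.32292938 192.91692734]]
[array([0.53158442, 0.26364156, 0.05      ]), array([0.59671354, 0.281591  , 0.05      ]), array([0.56394172, 0.27228631, 0.05      ])]
0.06755726542328698 15.408080182033045
['...........................................................................', '...........................................................................', '...........................................................................', '.........#########################################################.........', '.......#############################################################.......', '.....################################################################......', '...###################################################################.....', '...###################################################################.....', '...###################################################################.....', '....##################################################################.....', '....##################################################################.....', '....##################################################################.....', '....#################################################################......', '...........................................................................', '...........................................................................']
```

carry_out:
  moves: [1,-0.003,0,0.05,0,-0.6,-1.2,1,0,0,0.05,0,0,0,1,0,0,0.04,0,0,0,1,0,0,0.02,0,0,0,1,0,0,0,0,0,0]

```text
clock: 9.57
tcp_pos: [0.5675, 0.2733, 0.063]
orientation: [-0.001, 0.99, 0.143, 0.002]
wrist_force: [0.3, -0.4, 0.5]
finger_gap: 0.0856
```

Run:
```python
from h import *
todo((.565,.2727,.027),16.3)
```

```text
pos [0.5675 0.2733 0.063 ] shift [-0.0027 -0.0001  0.036 ] turn [-0.12 -0.2   0.2 ] F [ 0.3 -0.4  0.5] gap 0.0856 t 9.575
```

carry_out:
  moves: [1,-0.003,0,0.025,0,0,0,1,-0.001,0,0.012,0,0,0,1,0,0,0.003,0,0,0,-1,0,0,0,0,0,0,-1,0,0,0,0,0,0]

```text
clock: 10.2
tcp_pos: [0.5675, 0.2736, 0.0278]
orientation: [-0.002, 0.99, 0.144, 0.005]
wrist_force: [0.5, 0.2, -1.9]
finger_gap: 0.0673
```

carry_out:
  moves: [-1,0,0,0,0,0,0,-1,0,0,0,0,0,0,-1,0,0,0,0,0,0,-1,0,0,0,0,0,0,-1,0,0,0,0,0,0]

```text
clock: 10.82
tcp_pos: [0.5677, 0.2736, 0.0281]
orientation: [-0.002, 0.99, 0.144, 0.006]
wrist_force: [0.5, -0.7, -1.9]
finger_gap: 0.0674
```

carry_out:
  moves: [-1,0,0,-0.02,0,0,0,-1,0,0,-0.06,0,0,0,-1,0,0,-0.06,0,0,0,-1,-0.01,0.057,-0.05,0,0,0,-1,-0.01,0.057,0,0,0,0]

```text
clock: 11.45
tcp_pos: [0.5774, 0.1697, 0.2119]
orientation: [-0.001, 0.989, 0.148, 0.005]
wrist_force: [1.6, -0.8, -2.7]
finger_gap: 0.0676
```

carry_out:
  moves: [-1,-0.01,0.057,0,0,0,0,-1,-0.01,0.057,0,0,0,0,-1,-0.01,0.057,0,0,0,0,-1,-0.01,0.057,0,0,0,0,-1,-0.01,0.057,0,0,0,0]

```text
clock: 12.08
tcp_pos: [0.6142, -0.1256, 0.2133]
orientation: [-0.001, 0.989, 0.149, 0.007]
wrist_force: [1.1, -0.0, -2.0]
finger_gap: 0.0676
```

Run:
```python
from h import *
todo((.622,-.20,.23),16.3)
```

```text
pos [ 0.6142 -0.1256  0.2133] shift [-0.0142  0.0734 -0.0169] turn [ 0.   -0.83  0.87] F [ 1.1 -0.  -2. ] gap 0.0676 t 12.075
```

carry_out:
  moves: [-1,-0.007,0.037,-0.008,0,-0.8,0.8,-1,-0.007,0.037,-0.008,0,0,0,-1,0,0,0,0,0,0,-1,0,0,0,0,0,0,-1,0,0,0,0,0,0]

```text
clock: 12.7
tcp_pos: [0.6209, -0.2073, 0.2277]
orientation: [-0.0, 0.99, 0.139, -0.001]
wrist_force: [0.2, -0.7, -1.7]
finger_gap: 0.0675
```

Run:
```python
from h import *
todo((.622,-.20,.23),16.3)
s=env.get_state();np.save('p3.npy',np.r_[s['tcp_pos'],s['orientation']]);im=snap('wrist','w3')
cv2.imwrite('pics/w3c.png',cv2.resize(im[60:330,170:470,::-1],None,fx=2.2,fy=2.2,interpolation=cv2.INTER_CUBIC))
```

```text
pos [ 0.6209 -0.2073  0.2277] shift [ 0.0031 -0.0067 -0.0023] turn [-0.07  0.09 -0.34] F [ 0.2 -0.7 -1.7] gap 0.0675 t 12.7
```

View pics/w3c.png

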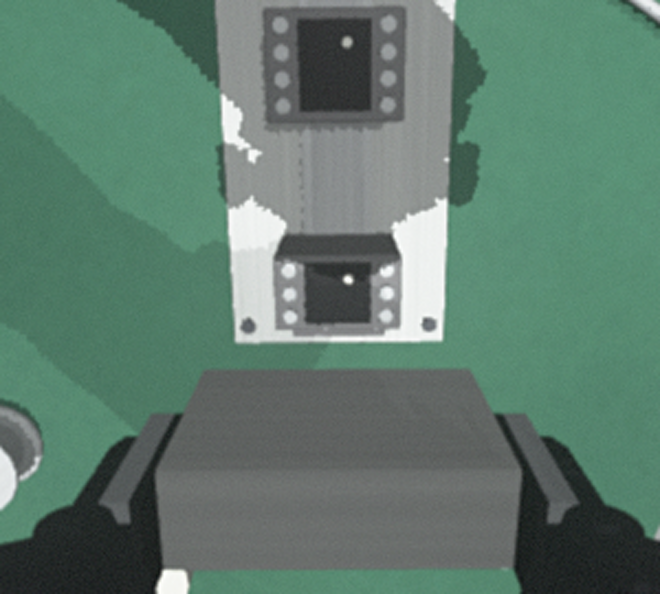

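The wrist view shows A's top face near crop (275-400, 257-330) and B above it at (263-405, 8-125). The held block is level, and its +y top edge at crop row 468 matches being centred on the TCP. Next I get the edges numerically.

Run:
```python
from h import *
p=np.load('p3.npy');s=dict(tcp_pos=p[:3],orientation=p[3:])
g=cv2.imread('pics/w3.png',0).astype(float)
print('rows',[(y,int(v)) for y,v in enumerate(g[:,300:306].mean(1)) if 105<y<215 ])
print('rowsB',[(y,int(v)) for y,v in enumerate(g[:,300:306].mean(1)) if 55<y<70 ])
print('colsA',[(x,int(v)) for x,v in enumerate(g[190:196].mean(0)) if 288<x<360])
print('colsB',[(x,int(v)) for x,v in enumerate(g[72:76].mean(0)) if 283<x<300 or 345<x<360])
```

```text
rows [(106, 105), (107, 110), (108, 112), (109, 109), (110, 104), (111, 98), (112, 94), (113, 92), (114, 90), (115, 88), (116, 107), (117, 113), (118, 116), (119, 125), (120, 141), (121, 147), (122, 146), (123, 147), (124, 147), (125, 147), (126, 146), (127, 148), (128, 148), (129, 148), (130, 148), (131, 148), (132, 147), (133, 147), (134, 147), (135, 147), (136, 148), (137, 148), (138, 147), (139, 147), (140, 147), (141, 148), (142, 147), (143, 149), (144, 148), (145, 148), (146, 147), (147, 148), (148, 148), (149, 148), (150, 148), (151, 147), (152, 149), (153, 148), (154, 147), (155, 147), (156, 148), (157, 148), (158, 148), (159, 146), (160, 147), (161, 149), (162, 150), (163, 152), (164, 148), (165, 137), (166, 105), (167, 76), (168, 67), (169, 70), (170, 70), (171, 69), (172, 72), (173, 70), (174, 67), (175, 72), (176, 85), (177, 95), (178, 115), (179, 151), (180, 199), (181, 207), (182, 206), (183, 203), (184, 199), (185, 187), (186, 158), (187, 141), (188, 138), (189, 136), (190, 145), (191, 181), (192, 200), (193, 204), (194, 203), (195, 194), (196, 169), (197, 143), (198, 
[... 842 characters left out ...]
(331, 61), (332, 64), (333, 63), (334, 63), (335, 63), (336, 63), (337, 66), (338, 99), (339, 136), (340, 139), (341, 139), (342, 154), (343, 193), (344, 214), (345, 228), (346, 233), (347, 224), (348, 196), (349, 164), (350, 154), (351, 149), (352, 187), (353, 240), (354, 243), (355, 240), (356, 239), (357, 239), (358, 237), (359, 236)]
colsB [(284, 144), (285, 145), (286, 144), (287, 143), (288, 140), (289, 128), (290, 95), (291, 92), (292, 93), (293, 96), (294, 112), (295, 128), (296, 137), (297, 139), (298, 137), (299, 129), (346, 139), (347, 136), (348, 126), (349, 114), (350, 102), (351, 100), (352, 97), (353, 96), (354, 119), (355, 141), (356, 147), (357, 143), (358, 143), (359, 141)]
```

Run:
```python
from h import *
p=np.load('p3.npy');s=dict(tcp_pos=p[:3],orientation=p[3:])
f=lambda u,v,z:px2w('wrist',(u,v),z,s)
c=324
At=f(323.3,176.7,.0645);Ab=f(323,166,.0145);An=f(323.3,209.5,.0645);B1=f(322,63,.0645);B0=f(322,115.5,.0645);B0b=f(322,119.3,.0645)
AcL=f(294.5,193,.0645);AcR=f(352,193,.0645);BcL=f(289.8,74,.0645);BcR=f(354,74,.0645)
for n in('At','Ab','An','B0','B0b','B1'):print(n,globals()[n].round(4))
print('widths',np.linalg.norm(AcL-AcR),np.linalg.norm(BcL-BcR),np.linalg.norm(At-An),np.linalg.norm(B1-B0b))
A=(AcL+AcR)/2;B=(BcL+BcR)/2;v=B-A;print('axis yaw',np.degrees(np.arctan2(v[1],v[0]))-90)
w=AcR-AcL;print(np.degrees(np.arctan2(w[1],w[0])));w=BcR-BcL;print(np.degrees(np.arctan2(w[1],w[0])))
pl=f(277,214.5,.006);pr=f(371,214,.006);w=pr-pl;print('plate edge',pl,pr,np.linalg.norm(w),np.degrees(np.arctan2(w[1],w[0])))
```

```text
At [ 0.6184 -0.1989  0.0645]
Ab [ 0.6176 -0.198   0.0145]
An [ 0.6278 -0.2317  0.0645]
B0 [ 0.6012 -0.1435  0.0645]
B0b [ 0.6021 -0.1467  0.0645]
B1 [ 0.5888 -0.1004  0.0645]
widths 0.057483870609892615 0.05735535147571255 0.03410143359887293 0.04821892708488111
axis yaw 16.678049778306203
16.09991289067034
16.0545882458082
plate edge [ 0.58053115 -0.27304066  0.006     ] [ 0.6909248  -0.24048127  0.006     ] 0.11509505538749204 16.43284257480676
```

Run:
```python
from h import *
todo((.6146,-.1859,.0416),16.2)
```

```text
pos [ 0.6209 -0.2071  0.2277] shift [ 1.000e-04 -2.180e-02  1.861e-01] turn [-0.08  0.1  -0.22] F [ 0.2  0.7 -2.8] gap 0.0674 t 12.75
```

carry_out:
  moves: [-1,0,-0.022,0.02,0,0,-0.2,-1,0,0,0.04,0,0,0,-1,0,0,0.03,0,0,0,-1,0,0,0,0,0,0,-1,0,0,0,0,0,0]

```text
clock: 13.38
tcp_pos: [0.6156, -0.1802, 0.1382]
orientation: [0.0, 0.99, 0.144, 0.001]
wrist_force: [0.0, -1.1, -2.3]
finger_gap: 0.0674
```

Run:
```python
from h import *
todo((.6146,-.1859,.0416),16.2)
```

```text
pos [ 0.6156 -0.1802  0.1382] shift [-0.0027  0.0052  0.0966] turn [ 0.02 -0.06  0.4 ] F [ 0.  -1.1 -2.3] gap 0.0674 t 13.375
```

carry_out:
  moves: [-1,-0.003,0.005,0,0,0,0.4,-1,0,0,0.02,0,0,0,-1,0,0,0.01,0,0,0,-1,0,0,0,0,0,0,-1,0,0,0,0,0,0]

```text
clock: 14.0
tcp_pos: [0.6177, -0.1886, 0.1142]
orientation: [0.003, 0.99, 0.14, 0.005]
wrist_force: [-0.2, -0.4, -3.1]
finger_gap: 0.0671
```

Run:
```python
from h import *
todo((.6146,-.1859,.0416),16.2)
```

```text
pos [ 0.6177 -0.1886  0.1142] shift [-0.0029 -0.004   0.0726] turn [ 0.43 -0.51 -0.08] F [-0.2 -0.4 -3.1] gap 0.0671 t 14.0
```

carry_out:
  moves: [-1,-0.003,-0.004,0,0.4,-0.5,0,-1,0,0,0.005,0,0,0,-1,0,0,0.005,0,0,0,-1,0,0,0,0,0,0,-1,0,0,0,0,0,0]

```text
clock: 14.62
tcp_pos: [0.6139, -0.1855, 0.1046]
orientation: [0.0, 0.99, 0.14, 0.0]
wrist_force: [0.0, -0.2, -2.1]
finger_gap: 0.0671
```

Run:
```python
from h import *
todo((.6146,-.1859,.0416),16.2)
```

```text
pos [ 0.6139 -0.1855  0.1046] shift [0.0005 0.0005 0.063 ] turn [ 0.06 -0.04 -0.07] F [ 0.  -0.2 -2.1] gap 0.0671 t 14.625
```

carry_out:
  moves: [-1,0,0,0.012,0,0,0,-1,0,0,0.012,0,0,0,-1,0,0,0.012,0,0,0,-1,0,0,0,0,0,0,-1,0,0,0,0,0,0]

```text
clock: 15.25
tcp_pos: [0.6134, -0.1853, 0.0649]
orientation: [-0.0, 0.99, 0.14, -0.0]
wrist_force: [-0.3, -0.6, -2.2]
finger_gap: 0.0676
```

Run:
```python
from h import *
todo((.6146,-.1859,.0416),16.2)
```

```text
pos [ 0.6134 -0.1853  0.0649] shift [0.001  0.0009 0.0233] turn [-0.01  0.04 -0.07] F [-0.3 -0.6 -2.2] gap 0.0676 t 15.25
```

carry_out:
  moves: [-1,0.001,0,0.012,0,0,0,-1,0,0,0.006,0,0,0,-1,0,0,0.003,0,0,0,-1,0,0,0.001,0,0,0,-1,0,0,0.001,0,0,0]

```text
clock: 15.88
tcp_pos: [0.6149, -0.1852, 0.041]
orientation: [0.0, 0.99, 0.14, 0.0]
wrist_force: [-0.6, -0.0, -2.2]
finger_gap: 0.0671
```

Run:
```python
from h import *
todo((.6146,-.1859,.0416),16.2)
```

```text
pos [ 0.6149 -0.1852  0.041 ] shift [-0.0005  0.0005 -0.0006] turn [ 0.04 -0.02 -0.07] F [-0.6 -0.  -2.2] gap 0.0671 t 15.875
```

carry_out:
  moves: [-1,0,0,0.001,0,0,0,-1,0,0,0.001,0,0,0,-1,0,0,0.001,0,0,0,-1,0,0,0,0,0,0,-1,0,0,0,0,0,0]

```text
clock: 16.5
tcp_pos: [0.6153, -0.1854, 0.0408]
orientation: [0.001, 0.99, 0.14, 0.001]
wrist_force: [0.1, -0.3, -0.1]
finger_gap: 0.0672
```

carry_out:
  moves: [1,0,0,0,0,0,0,1,0,0,0,0,0,0,1,0,0,-0.02,0,0,0,1,0,0,-0.05,0,0,0,1,0,0,-0.04,0,0,0]

```text
clock: 17.12
tcp_pos: [0.6133, -0.1846, 0.1492]
orientation: [-0.001, 0.99, 0.14, -0.002]
wrist_force: [1.1, -0.6, -0.6]
finger_gap: 0.0853
```

carry_out:
  moves: [-1,0,-0.05,0,0,0,0,-1,-0.001,-0.05,0,0,0,0,-1,0,-0.01,0,0,0,0,-1,0,0,0,0,0,0,-1,0,0,0,0,0,0]

```text
clock: 17.75
tcp_pos: [0.5859, -0.0799, 0.155]
orientation: [0.002, 0.99, 0.139, 0.004]
wrist_force: [0.2, -0.0, -0.2]
finger_gap: -0.0002
```

Run:
```python
from h import *
todo((.5824,-.0783,.041),16.2)
s=env.get_state();np.save('p4.npy',np.r_[s['tcp_pos'],s['orientation']]);snap('wrist','w4')
im=snap('top','top4');cv2.imwrite('pics/top4c.png',cv2.resize(im[140:230,285:425,::-1],None,fx=5,fy=5,interpolation=cv2.INTER_CUBIC))
```

```text
pos [ 0.5859 -0.0799  0.155 ] shift [-0.0037 -0.0032  0.114 ] turn [ 0.34 -0.43 -0.21] F [ 0.2 -0.  -0.2] gap -0.0002 t 17.75
```

View pics/top4c.png

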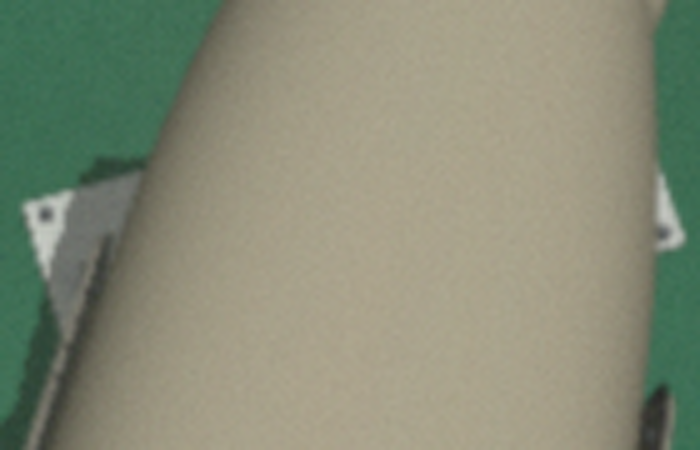

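The arm hides the rail from the top camera, so that picture is no help (8 viewed). I carry on by numbers and force.

carry_out:
  moves: [-1,-0.004,-0.003,0.03,0.3,-0.4,-0.2,-1,0,0,0.02,0,0,0,-1,0,0,0.02,0,0,0,-1,0,0,0.02,0,0,0,-1,0,0,0,0,0,0]

```text
clock: 18.48
tcp_pos: [0.5831, -0.084, 0.0614]
orientation: [0.001, 0.991, 0.137, 0.0]
wrist_force: [-0.3, 0.6, -0.3]
finger_gap: -0.0001
```

Run:
```python
from h import *
todo((.5824,-.0783,.041),16.2)
```

```text
pos [ 0.5831 -0.084   0.0614] shift [ 0.0008 -0.0058  0.0204] turn [ 0.08 -0.03 -0.45] F [-0.3  0.6 -0.3] gap -0.0001 t 18.475
```

carry_out:
  moves: [-1,0,0,0.01,0,0,-0.4,-1,0,0,0.006,0,0,0,-1,0,0.008,0,0,0,0,-1,0,0.008,0,0,0,0,-1,0,0.008,0,0,0,0]

```text
clock: 19.1
tcp_pos: [0.59, -0.1049, 0.0457]
orientation: [-0.003, 0.99, 0.142, 0.001]
wrist_force: [-0.3, 6.9, 0.5]
finger_gap: -0.0002
```

```bash
cat >> h.py <<'E'
def ss(y=16.2):
    s=env.get_state();a=np.radians(y);p=s['tcp_pos'];F=s['wrist_force']
    print('s',round(-np.sin(a)*p[0]+np.cos(a)*p[1],4),'x',round(np.cos(a)*p[0]+np.sin(a)*p[1],4),'z',p[2].round(4),'Fy',round(-np.sin(a)*F[0]+np.cos(a)*F[1],1),'Fz',F[2].round(1),'tool y in world',(R.from_quat(np.roll(s['orientation'],-1)).as_matrix()[:,1]).round(3))
E
python3 -c "
from h import *
ss()"
```

```text
s -0.2653 x 0.5373 z 0.0457 Fy 6.7 Fz 0.5 tool y in world [ 0.281 -0.96  -0.007]
```

carry_out:
  moves: [-1,0,0.006,0,0,0,0,-1,0,0.005,0,0,0,0,-1,0,0.003,0,0,0,0,-1,0,0.002,0,0,0,0,-1,0,0.002,0,0,0,0]

```text
clock: 19.73
tcp_pos: [0.5932, -0.1158, 0.0459]
orientation: [-0.012, 0.989, 0.145, 0.0]
wrist_force: [-0.7, 6.2, -0.2]
finger_gap: -0.0
```

```bash
python3 -c "
from h import *
ss()"
```

```text
s -0.2767 x 0.5373 z 0.0459 Fy 6.2 Fz -0.2 tool y in world [ 0.286 -0.958 -0.023]
```

carry_out:
  moves: [-1,0,0.003,0,0,0,0,-1,0,0.003,0,0,0,0,-1,0,0.003,0,0,0,0,-1,0,0.002,0,0,0,0,-1,0,0.002,0,0,0,0]

```text
clock: 20.35
tcp_pos: [0.5948, -0.1212, 0.0461]
orientation: [-0.02, 0.989, 0.147, -0.001]
wrist_force: [-0.5, 6.2, 0.9]
finger_gap: -0.0002
```

```bash
python3 -c "
from h import *
ss()"
```

```text
s -0.2823 x 0.5373 z 0.0461 Fy 6.1 Fz 0.9 tool y in world [ 0.292 -0.956 -0.04 ]
```

```bash
python3 -c "
from h import *
todo((.5948,-.1212,.046),16.2)"
```

```text
pos [ 0.5948 -0.1212  0.0461] shift [ 0.     -0.      0.0001] turn [-2.28 -0.26  0.76] F [-0.5  6.2  0.9] gap -0.0002 t 20.35
```

carry_out:
  moves: [-1,0,0.001,0,-1.5,0,0.5,-1,0,0.001,0,-1,0,0.3,-1,0,0.003,0,-0.5,0,0,-1,0,0.003,0,-0.5,0,0,-1,0,0.003,0,-0.5,0,0]

```text
clock: 20.98
tcp_pos: [0.5955, -0.1237, 0.0457]
orientation: [0.008, 0.99, 0.143, 0.004]
wrist_force: [-1.5, 11.8, 1.6]
finger_gap: -0.0
```

```bash
python3 -c "
from h import *
ss()"
```

```text
s -0.2849 x 0.5373 z 0.0457 Fy 11.7 Fz 1.6 tool y in world [ 0.283 -0.959  0.016]
```

carry_out:
  moves: [-1,0,0.003,0,0.4,0,0,-1,0,0.003,0,0,0,0,-1,0,0.003,0,0,0,0,-1,0,0.003,0,0,0,0,-1,0,0.003,0,0,0,0]

```text
clock: 21.6
tcp_pos: [0.5953, -0.1236, 0.046]
orientation: [-0.008, 0.989, 0.148, 0.002]
wrist_force: [-1.6, 11.1, 2.1]
finger_gap: 0.0001
```

```bash
python3 -c "
from h import *
ss()"
```

```text
s -0.2848 x 0.5372 z 0.046 Fy 11.1 Fz 2.1 tool y in world [ 0.293 -0.956 -0.015]
```

carry_out:
  moves: [-1,0,-0.008,0,0,0,0,-1,0,-0.002,-0.03,0,0,0,-1,0,0,-0.05,-1,0,0,-1,0,0.03,-0.02,0,0,0.6,1,0,0.045,0,0,0,0]

```text
clock: 22.22
tcp_pos: [0.6149, -0.1882, 0.1526]
orientation: [0.006, 0.989, 0.144, 0.005]
wrist_force: [0.6, 0.3, -0.4]
finger_gap: 0.0174
```

carry_out:
  moves: [1,0,0.005,0,0,0,0,1,0,0,0,0,0,0,1,0,0,0,0,0,0,1,0,0,0,0,0,0,1,0,0,0,0,0,0]

```text
clock: 22.85
tcp_pos: [0.6166, -0.1947, 0.1535]
orientation: [0.008, 0.99, 0.143, 0.006]
wrist_force: [-0.7, -0.5, 0.1]
finger_gap: 0.0853
```

Run:
```python
from h import *
ss();todo((.6159,-.1881,.041),16.2)
s=env.get_state();np.save('p5.npy',np.r_[s['tcp_pos'],s['orientation']]);im=snap('wrist','w5')
cv2.imwrite('pics/w5c.png',cv2.resize(im[0:270,170:470,::-1],None,fx=2.2,fy=2.2,interpolation=cv2.INTER_CUBIC))
```

```text
s -0.359 x 0.5378 z 0.1535 Fy -0.3 Fz 0.1 tool y in world [ 0.283 -0.959  0.018]
pos [ 0.6166 -0.1947  0.1535] shift [ 0.0002 -0.0086  0.1124] turn [ 1.02 -0.53  0.27] F [-0.7 -0.5  0.1] gap 0.0853 t 22.85
```

View pics/w5c.png

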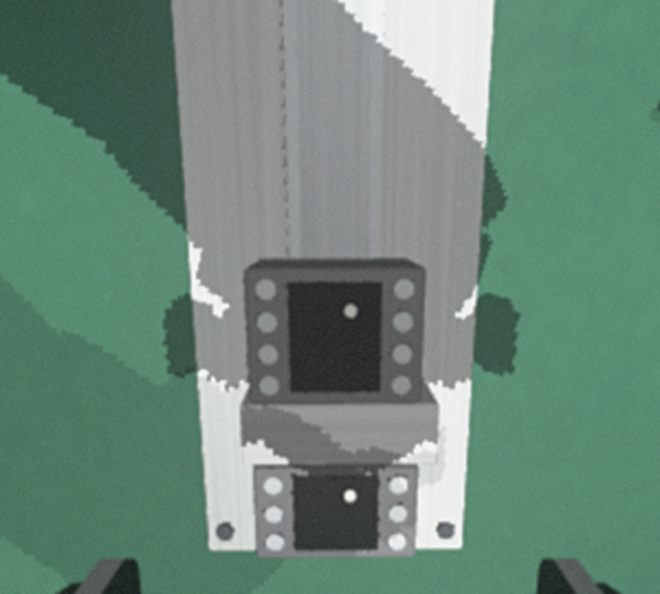

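The picture shows the block standing square and snug between A (crop rows 465-555) and B (rows 262-403), which is step 1. Now I regrasp it by its ends.

carry_out:
  moves: [1,0.001,-0.009,0.02,1,-0.5,0.3,1,0,0,0.03,0,0,0,1,0,0,0.02,0,0,0,1,0,0,0,0,0,0,1,0,0,0,0,0,0]

```text
clock: 23.52
tcp_pos: [0.6137, -0.1825, 0.077]
orientation: [-0.002, 0.99, 0.141, -0.002]
wrist_force: [-1.0, 0.5, 0.3]
finger_gap: 0.0852
```

Run:
```python
from h import *
ss();todo((.6164,-.1880,.041),16.2)
```

```text
s -0.3464 x 0.5384 z 0.077 Fy 0.8 Fz 0.3 tool y in world [ 0.279 -0.96  -0.006]
pos [ 0.6137 -0.1825  0.077 ] shift [0.0012 0.0063 0.036 ] turn [-0.32  0.21  0.02] F [-1.   0.5  0.3] gap 0.0852 t 23.525
```

carry_out:
  moves: [1,0.001,0.005,0.01,0,0,0,1,0,0,0.01,0,0,0,1,0,0,0.008,0,0,0,1,0,0,0,0,0,0,1,0,0,0,0,0,0]

```text
clock: 24.15
tcp_pos: [0.6171, -0.1877, 0.0485]
orientation: [-0.002, 0.99, 0.141, -0.001]
wrist_force: [0.2, 0.4, -0.5]
finger_gap: 0.0855
```

Run:
```python
from h import *
ss();todo((.6164,-.1880,.041),16.2)
```

```text
s -0.3524 x 0.5402 z 0.0485 Fy 0.3 Fz -0.5 tool y in world [ 0.279 -0.96  -0.004]
pos [ 0.6171 -0.1877  0.0485] shift [-0.0007  0.0002  0.0075] turn [-0.23  0.1  -0.  ] F [ 0.2  0.4 -0.5] gap 0.0855 t 24.15
```

carry_out:
  moves: [1,0,0,0.006,-0.2,0,0,1,0,0,0.002,0,0,0,-1,0,0,0,0,0,0,-1,0,0,0,0,0,0,-1,0,0,0,0,0,0]

```text
clock: 24.78
tcp_pos: [0.6171, -0.1878, 0.0409]
orientation: [0.0, 0.99, 0.141, -0.001]
wrist_force: [-0.3, -0.2, -1.6]
finger_gap: 0.0676
```

carry_out:
  moves: [-1,0,0,0,0,0,0,-1,0,0,0,0,0,0,-1,0,0,0,0,0,0,-1,0,0,0,0,0,0,-1,0,0,0,0,0,0]

```text
clock: 25.4
tcp_pos: [0.6171, -0.1878, 0.0409]
orientation: [0.0, 0.99, 0.141, -0.001]
wrist_force: [0.1, -0.6, 0.1]
finger_gap: 0.0675
```

Run:
```python
from h import *
ss();todo((.6164,-.1880,.15),16.2)
```

```text
s -0.3525 x 0.5402 z 0.0409 Fy -0.6 Fz 0.1 tool y in world [ 0.279 -0.96   0.001]
pos [ 0.6171 -0.1878  0.0409] shift [-8.000e-04  1.000e-04 -1.091e-01] turn [0.03 0.09 0.02] F [ 0.1 -0.6  0.1] gap 0.0675 t 25.4
```

carry_out:
  moves: [-1,0,0,-0.005,0,0,0,-1,0,0,-0.01,0,0,0,-1,0,0,-0.015,0,0,0,-1,0,0,-0.02,0,0,0,-1,0,0,-0.02,0,0,0]

```text
clock: 26.02
tcp_pos: [0.6159, -0.1878, 0.1123]
orientation: [-0.0, 0.99, 0.141, -0.003]
wrist_force: [1.0, -0.3, -2.7]
finger_gap: 0.0675
```

carry_out:
  moves: [-1,0,0,-0.04,0,0,0,-1,0,0,-0.04,0,0,0,-1,0,-0.01,-0.02,0,0,0,-1,0,0,0,0,0,0,-1,0,0,0,0,0,0]

```text
clock: 26.65
tcp_pos: [0.614, -0.1764, 0.2233]
orientation: [-0.0, 0.99, 0.141, 0.001]
wrist_force: [-1.7, 0.7, -2.3]
finger_gap: 0.0673
```

Run:
```python
from h import *
ss()
s=env.get_state();np.save('p6.npy',np.r_[s['tcp_pos'],s['orientation']]);im=snap('wrist','w6')
cv2.imwrite('pics/w6c.png',cv2.resize(im[0:270,170:470,::-1],None,fx=2.2,fy=2.2,interpolation=cv2.INTER_CUBIC))
```

```text
s -0.3407 x 0.5404 z 0.2233 Fy 1.1 Fz -2.3 tool y in world [ 0.279 -0.96  -0.   ]
```

View pics/w6c.png

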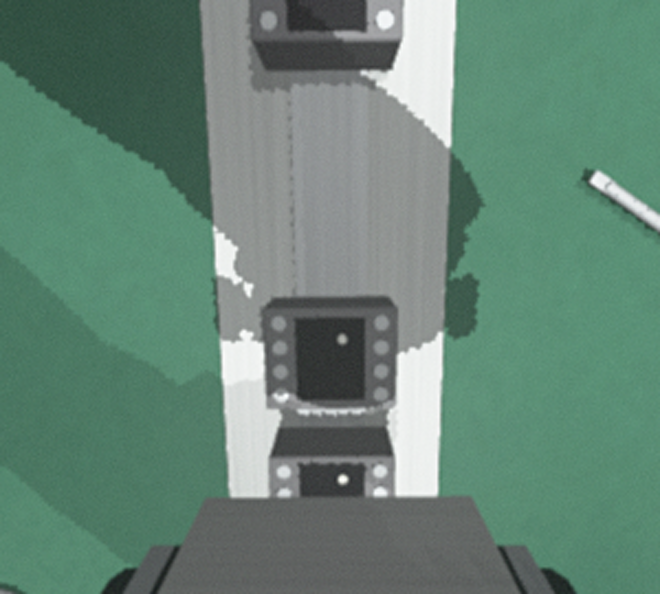

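Run:
```python
from h import *
p=np.load('p6.npy');s=dict(tcp_pos=p[:3],orientation=p[3:])
g=cv2.imread('pics/w6.png',0).astype(float)[:,320:326].mean(1)
for a,b in((10,40),(128,148),(178,212)):print([(y,int(g[y])) for y in range(a,b)])
a=np.radians(16.2)
def S(v,z,u=322.5):
    w=px2w('wrist',(u,v),z,s);return round(-np.sin(a)*w[0]+np.cos(a)*w[1],4)
print('A+',S(207.7,.0645),'B-',S(184,.0645),'B+',S(140,.0645),'B+bot',S(135.5,.0145),'C-',S(18.2,.0645),'Cbot',S(31.8,.0145),'px',S(140,.0645)-S(141,.0645))
```

```text
[(10, 67), (11, 63), (12, 60), (13, 75), (14, 125), (15, 142), (16, 133), (17, 106), (18, 80), (19, 65), (20, 63), (21, 64), (22, 61), (23, 64), (24, 63), (25, 62), (26, 62), (27, 63), (28, 63), (29, 63), (30, 61), (31, 75), (32, 106), (33, 115), (34, 113), (35, 114), (36, 112), (37, 114), (38, 126), (39, 143)]
[(128, 143), (129, 143), (130, 144), (131, 142), (132, 144), (133, 143), (134, 125), (135, 88), (136, 69), (137, 69), (138, 70), (139, 75), (140, 88), (141, 94), (142, 97), (143, 91), (144, 68), (145, 52), (146, 51), (147, 51)]
[(178, 51), (179, 50), (180, 50), (181, 63), (182, 88), (183, 93), (184, 92), (185, 132), (186, 197), (187, 200), (188, 151), (189, 115), (190, 108), (191, 108), (192, 109), (193, 107), (194, 82), (195, 70), (196, 70), (197, 69), (198, 70), (199, 70), (200, 69), (201, 71), (202, 69), (203, 70), (204, 70), (205, 66), (206, 73), (207, 101), (208, 130), (209, 135), (210, 105), (211, 71)]
A+ -0.3629 B- -0.3385 B+ -0.2961 B+bot -0.2966 C- -0.1953 Cbot -0.1953 px 0.0009000000000000119
```

The block is out. Gap A-B measures about 21.7 mm, and C's near face is about 101 mm beyond B. I move the block to B's other side.

carry_out:
  moves: [-1,0,-0.03,0,0,0,0,-1,0,-0.028,0,0,0,0,-1,0,0,0.03,0,0,0,-1,0,0,0.04,0,0,0,-1,0,0,0.015,0,0,0]

```text
clock: 27.32
tcp_pos: [0.5953, -0.1192, 0.1313]
orientation: [-0.002, 0.99, 0.14, -0.002]
wrist_force: [-0.1, -0.4, -1.1]
finger_gap: 0.0677
```

carry_out:
  moves: [-1,0,0,0.01,0,0,0,-1,0,0,0,0,0,0,-1,0,0,0,0,0,0,-1,0,0,0,0,0,0,-1,0,0,0,0,0,0]

```text
clock: 27.95
tcp_pos: [0.5965, -0.1203, 0.1226]
orientation: [-0.002, 0.99, 0.139, -0.001]
wrist_force: [-0.3, -0.8, -1.9]
finger_gap: 0.0672
```

Run:
```python
from h import *
ss();todo((.5969,-.1208,.0409),16.2)
```

```text
s -0.2819 x 0.5392 z 0.1226 Fy -0.7 Fz -1.9 tool y in world [ 0.276 -0.961 -0.003]
pos [ 0.5965 -0.1203  0.1226] shift [0.0004 0.0009 0.0817] turn [-0.2   0.06 -0.18] F [-0.3 -0.8 -1.9] gap 0.0672 t 27.95
```

carry_out:
  moves: [-1,0,0,0.015,-0.2,0,-0.2,-1,0,0,0.015,0,0,0,-1,0,0,0.015,0,0,0,-1,0,0,0.008,0,0,0,-1,0,0,0,0,0,0]

```text
clock: 28.58
tcp_pos: [0.5956, -0.1199, 0.0649]
orientation: [-0.0, 0.99, 0.141, -0.001]
wrist_force: [0.4, -0.2, -1.3]
finger_gap: 0.0679
```

Run:
```python
from h import *
ss();todo((.5969,-.1208,.0409),16.2)
```

```text
s -0.2813 x 0.5385 z 0.0649 Fy -0.3 Fz -1.3 tool y in world [ 0.28  -0.96  -0.001]
pos [ 0.5956 -0.1199  0.0649] shift [0.0011 0.0012 0.024 ] turn [-0.04  0.15  0.03] F [ 0.4 -0.2 -1.3] gap 0.0679 t 28.575
```

carry_out:
  moves: [-1,0,0.001,0.012,0,0,0,-1,0,0.001,0.007,0,0,0,-1,0,0,0.003,0,0,0,-1,0,0,0.002,0,0,0,-1,0,0,0.001,0,0,0]

```text
clock: 29.2
tcp_pos: [0.5968, -0.1223, 0.0408]
orientation: [0.0, 0.99, 0.141, -0.0]
wrist_force: [-3.5, 1.2, 5.4]
finger_gap: 0.0676
```

Run:
```python
from h import *
ss();todo((.5969,-.1208,.0409),16.2)
```

```text
s -0.2839 x 0.539 z 0.0408 Fy 2.1 Fz 5.4 tool y in world [ 0.28  -0.96   0.001]
pos [ 0.5968 -0.1223  0.0408] shift [ 0.0005 -0.0014 -0.0001] turn [0.03 0.06 0.03] F [-3.5  1.2  5.4] gap 0.0676 t 29.2
```

carry_out:
  moves: [1,0,0,0,0,0,0,1,0,0,0,0,0,0,1,0,0,-0.02,0,0,0,1,0,0,-0.05,0,0,0,1,0,0,-0.04,0,0,0]

```text
clock: 29.82
tcp_pos: [0.5958, -0.1218, 0.1508]
orientation: [-0.001, 0.99, 0.141, -0.002]
wrist_force: [0.7, 0.1, 0.2]
finger_gap: 0.0852
```

carry_out:
  moves: [-1,0,-0.05,0,0,0,0,-1,0,-0.05,0,0,0,0,-1,0,-0.045,0,0,0,0,-1,0,0,0,0,0,0,-1,0,0,0,0,0,0]

```text
clock: 30.45
tcp_pos: [0.5596, 0.0189, 0.1568]
orientation: [0.002, 0.99, 0.14, 0.005]
wrist_force: [0.2, 1.1, -0.7]
finger_gap: -0.0003
```

Run:
```python
from h import *
ss();x,s=.538,-.135;todo((x*.9603-s*.279,x*.279+s*.9603,.046),16.2)
```

```text
s -0.138 x 0.5426 z 0.1568 Fy 1.0 Fz -0.7 tool y in world [ 0.278 -0.961  0.005]
pos [0.5596 0.0189 0.1568] shift [-0.0056 -0.0035  0.1107] turn [ 0.29 -0.49 -0.09] F [ 0.2  1.1 -0.7] gap -0.0003 t 30.45
```

carry_out:
  moves: [-1,-0.005,-0.003,0.03,0.3,-0.5,0,-1,0,0,0.025,0,0,0,-1,0,0,0.025,0,0,0,-1,0,0,0.02,0,0,0,-1,0,0,0,0,0,0]

```text
clock: 31.08
tcp_pos: [0.5582, 0.0138, 0.0545]
orientation: [0.001, 0.991, 0.136, 0.002]
wrist_force: [0.3, 0.2, -0.1]
finger_gap: -0.0001
```

Run:
```python
from h import *
ss();x,s=.538,-.135;todo((x*.9603-s*.279,x*.279+s*.9603,.046),16.2)
```

```text
s -0.1425 x 0.5399 z 0.0545 Fy 0.1 Fz -0.1 tool y in world [ 0.27  -0.963  0.002]
pos [0.5582 0.0138 0.0545] shift [-0.002  -0.0075  0.0085] turn [ 0.14 -0.18 -0.54] F [ 0.3  0.2 -0.1] gap -0.0001 t 31.075
```

carry_out:
  moves: [-1,-0.002,0.004,0.008,0,0,-0.5,-1,0,0.01,0,0,0,0,-1,0,0.012,0,0,0,0,-1,0,0.012,0,0,0,0,-1,0,0.012,0,0,0,0]

```text
clock: 31.7
tcp_pos: [0.5716, -0.0376, 0.0475]
orientation: [-0.0, 0.99, 0.141, 0.002]
wrist_force: [0.5, 2.4, -3.3]
finger_gap: -0.0002
```

Run:
```python
from h import *
ss();x,s=.538,-.2268;todo((x*.9603-s*.279,x*.279+s*.9603,.046),16.2)
```

```text
s -0.1956 x 0.5384 z 0.0475 Fy 2.2 Fz -3.3 tool y in world [ 0.279 -0.96   0.   ]
pos [ 0.5716 -0.0376  0.0475] shift [-0.0004  0.0312  0.0016] turn [ 0.02 -0.28 -0.01] F [ 0.5  2.4 -3.3] gap -0.0002 t 31.7
```

carry_out:
  moves: [-1,0,0.007,0,0,0,0,-1,0,0.006,0,0,0,0,-1,0,0.004,0,0,0,0,-1,0,0.003,0,0,0,0,-1,0,0.002,0,0,0,0]

```text
clock: 32.33
tcp_pos: [0.5786, -0.0612, 0.0478]
orientation: [0.0, 0.99, 0.14, 0.003]
wrist_force: [-0.4, 1.7, -1.5]
finger_gap: -0.0003
```

Run:
```python
from h import *
ss();x,s=.538,-.2268;todo((x*.9603-s*.279,x*.279+s*.9603,.046),16.2)
```

```text
s -0.2202 x 0.5386 z 0.0478 Fy 1.7 Fz -1.5 tool y in world [ 0.278 -0.961  0.001]
pos [ 0.5786 -0.0612  0.0478] shift [-0.0006  0.0066  0.0018] turn [ 0.04 -0.31 -0.07] F [-0.4  1.7 -1.5] gap -0.0003 t 32.325
```

carry_out:
  moves: [-1,0,0.002,0,0,0,0,-1,0,0.0015,0,0,0,0,-1,0,0.001,0,0,0,0,-1,0,0.001,0,0,0,0,-1,0,0.0005,0,0,0,0]

```text
clock: 32.95
tcp_pos: [0.5801, -0.0663, 0.0479]
orientation: [-0.001, 0.99, 0.141, 0.003]
wrist_force: [-0.4, 4.9, -0.9]
finger_gap: -0.0001
```

Run:
```python
from h import *
ss();x,s=.538,-.2268;todo((x*.9603-s*.279,x*.279+s*.9603,.046),16.2)
```

```text
s -0.2255 x 0.5385 z 0.0479 Fy 4.8 Fz -0.9 tool y in world [ 0.279 -0.96  -0.001]
pos [ 0.5801 -0.0663  0.0479] shift [-0.0005  0.0013  0.0019] turn [-0.03 -0.31 -0.01] F [-0.4  4.9 -0.9] gap -0.0001 t 32.95
```

carry_out:
  moves: [-1,0,0.0007,0,0,0,0,-1,0,0.0007,0,0,0,0,-1,0,0,0,0,0,0,-1,0,0,0,0,0,0,-1,0,0,0,0,0,0]

```text
clock: 33.58
tcp_pos: [0.5803, -0.0672, 0.0479]
orientation: [-0.001, 0.99, 0.141, 0.003]
wrist_force: [-0.8, 3.9, -0.4]
finger_gap: -0.0004
```

Run:
```python
from h import *
ss();x,s=.538,-.2268;todo((x*.9603-s*.279,x*.279+s*.9603,.046),16.2)
```

```text
s -0.2264 x 0.5385 z 0.0479 Fy 4.0 Fz -0.4 tool y in world [ 0.279 -0.96  -0.001]
pos [ 0.5803 -0.0672  0.0479] shift [-0.0005  0.0004  0.0019] turn [-0.07 -0.31  0.03] F [-0.8  3.9 -0.4] gap -0.0004 t 33.575
```

carry_out:
  moves: [-1,0,0.0007,0,0,0,0,-1,0,0.0007,0,0,0,0,-1,0,0,0,0,0,0,-1,0,0,0,0,0,0,-1,0,0,0,0,0,0]

```text
clock: 34.2
tcp_pos: [0.5804, -0.0676, 0.0479]
orientation: [-0.002, 0.99, 0.141, 0.003]
wrist_force: [-0.6, 4.7, -0.7]
finger_gap: 0.0
```

Run:
```python
from h import *
ss()
```

```text
s -0.2268 x 0.5385 z 0.0479 Fy 4.7 Fz -0.7 tool y in world [ 0.28  -0.96  -0.003]
```

carry_out:
  moves: [-1,0,-0.008,0,0,0,0,-1,0,-0.002,-0.03,0,0,0,-1,0,0,-0.05,0,0,0,-1,0,0.03,-0.02,0,0,0,1,0,0.035,0,0,0,0]

```text
clock: 34.83
tcp_pos: [0.5968, -0.1225, 0.1531]
orientation: [0.003, 0.99, 0.142, 0.004]
wrist_force: [0.0, -0.5, -0.6]
finger_gap: 0.017
```

carry_out:
  moves: [1,0,0.003,0,0,0,0,1,0,0,0,0,0,0,1,0,0,0,0,0,0,1,0,0,0,0,0,0,1,0,0,0,0,0,0]

```text
clock: 35.45
tcp_pos: [0.5978, -0.1263, 0.1536]
orientation: [0.004, 0.99, 0.141, 0.004]
wrist_force: [0.0, 0.5, -0.9]
finger_gap: 0.0856
```

Run:
```python
from h import *
ss();x,s=.539,-.2852;todo((x*.9603-s*.279,x*.279+s*.9603,.0409),16.2)
s=env.get_state();np.save('p7.npy',np.r_[s['tcp_pos'],s['orientation']]);im=snap('wrist','w7')
cv2.imwrite('pics/w7c.png',cv2.resize(im[0:270,170:470,::-1],None,fx=2.2,fy=2.2,interpolation=cv2.INTER_CUBIC))
```

```text
s -0.2881 x 0.5389 z 0.1536 Fy 0.5 Fz -0.9 tool y in world [ 0.28 -0.96  0.01]
pos [ 0.5978 -0.1263  0.1536] shift [-0.0007 -0.004   0.1127] turn [ 0.57 -0.42  0.05] F [ 0.   0.5 -0.9] gap 0.0856 t 35.45
```

View pics/w7c.png

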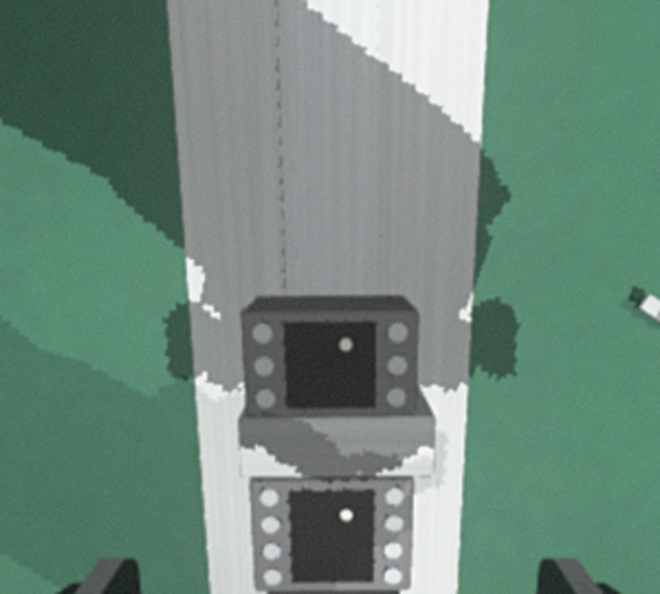

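The block is square and snug between B (crop rows 478-590) and C (rows 308-415). Eleven pictures viewed. Now I regrasp it.

carry_out:
  moves: [1,-0.001,-0.004,0.02,0.6,-0.4,0,1,0,0,0.03,0,0,0,1,0,0,0.02,0,0,0,1,0,0,0,0,0,0,1,0,0,0,0,0,0]

```text
clock: 36.12
tcp_pos: [0.5941, -0.1209, 0.0774]
orientation: [-0.002, 0.99, 0.142, -0.002]
wrist_force: [0.7, 0.4, -0.6]
finger_gap: 0.0853
```

Run:
```python
from h import *
ss();x,s=.539,-.2852;todo((x*.9603-s*.279,x*.279+s*.9603,.0409),16.2)
```

```text
s -0.2819 x 0.5367 z 0.0774 Fy 0.2 Fz -0.6 tool y in world [ 0.281 -0.96  -0.004]
pos [ 0.5941 -0.1209  0.0774] shift [0.0024 0.0035 0.0364] turn [-0.25  0.21  0.1 ] F [ 0.7  0.4 -0.6] gap 0.0853 t 36.125
```

carry_out:
  moves: [1,0.002,0.003,0.01,0,0,0,1,0,0,0.01,0,0,0,1,0,0,0.008,0,0,0,1,0,0,0.006,-0.2,0,0,1,0,0,0.002,0,0,0]

```text
clock: 36.75
tcp_pos: [0.598, -0.1237, 0.0404]
orientation: [0.001, 0.99, 0.142, -0.001]
wrist_force: [-0.1, 0.0, -0.0]
finger_gap: 0.0854
```

Run:
```python
from h import *
ss();x,s=.539,-.2852;todo((x*.9603-s*.279,x*.279+s*.9603,.0409),16.2)
```

```text
s -0.2857 x 0.5398 z 0.0404 Fy 0.0 Fz -0.0 tool y in world [ 0.281 -0.96   0.001]
pos [ 0.598  -0.1237  0.0404] shift [-0.0007 -0.0005 -0.0005] turn [0.05 0.08 0.09] F [-0.1  0.  -0. ] gap 0.0854 t 36.75
```

Aligned. I close, lift straight up, then carry it out towards the mat.

carry_out:
  moves: [-1,0,0,0,0,0,0,-1,0,0,0,0,0,0,-1,0,0,0,0,0,0,-1,0,0,0,0,0,0,-1,0,0,0,0,0,0]

```text
clock: 37.38
tcp_pos: [0.5979, -0.1237, 0.0406]
orientation: [0.001, 0.99, 0.142, -0.001]
wrist_force: [0.6, 0.3, -0.8]
finger_gap: 0.0671
```

carry_out:
  moves: [-1,0,0,-0.005,0,0,0,-1,0,0,-0.01,0,0,0,-1,0,0,-0.015,0,0,0,-1,0,0,-0.02,0,0,0,-1,0,0,-0.02,0,0,0]

```text
clock: 38.0
tcp_pos: [0.5972, -0.1236, 0.1137]
orientation: [0.0, 0.99, 0.142, -0.002]
wrist_force: [1.1, 0.1, -2.3]
finger_gap: 0.0671
```

carry_out:
  moves: [-1,0,0,-0.04,0,0,0,-1,0,0,-0.04,0,0,0,-1,0,-0.01,-0.02,0,0,0,-1,0,0,0,0,0,0,-1,0,0,0,0,0,0]

```text
clock: 38.62
tcp_pos: [0.5951, -0.1131, 0.2235]
orientation: [0.001, 0.99, 0.142, 0.002]
wrist_force: [-0.3, 0.1, -2.3]
finger_gap: 0.0674
```

Run:
```python
from h import *
ss();todo((.565,.27,.18),16.2)
s=env.get_state();np.save('p8.npy',np.r_[s['tcp_pos'],s['orientation']]);snap('wrist','w8')
s=dict(tcp_pos=s['tcp_pos'],orientation=s['orientation'])
g=cv2.imread('pics/w8.png',0).astype(float)[:,320:326].mean(1)
a=np.radians(16.2)
def S(v,z):
    w=px2w('wrist',(322.5,v),z,s);return round(-np.sin(a)*w[0]+np.cos(a)*w[1],4)
d=np.diff(g)
for v in np.where(abs(d)>12)[0]:
    if v<225:print(v,int(g[v]),int(g[v+1]),S(v+.5,.0645),S(v+.5,.0145))
```

```text
s -0.2746 x 0.5399 z 0.2235 Fy 0.2 Fz -2.3 tool y in world [ 0.281 -0.96   0.002]
pos [ 0.5951 -0.1131  0.2235] shift [ 0.0785 -0.3762  0.0429] turn [ 0.11 -0.18  0.09] F [-0.3  0.1 -2.3] gap 0.0674 t 38.625
6 133 189 -0.121 -0.1077
7 189 236 -0.1218 -0.1085
24 232 211 -0.1343 -0.1232
27 199 174 -0.1365 -0.1259
28 174 155 -0.1373 -0.1268
140 149 130 -0.2308 -0.2364
141 130 90 -0.2317 -0.2374
142 90 70 -0.2326 -0.2385
147 73 87 -0.2373 -0.244
150 94 77 -0.2401 -0.2473
151 77 55 -0.241 -0.2484
156 55 77 -0.2458 -0.254
157 77 94 -0.2467 -0.2551
160 94 72 -0.2496 -0.2585
161 72 53 -0.2506 -0.2596
180 54 76 -0.2692 -0.2814
182 86 108 -0.2712 -0.2838
183 108 170 -0.2722 -0.285
184 170 202 -0.2732 -0.2861
185 202 178 -0.2742 -0.2873
186 178 131 -0.2752 -0.2885
187 131 109 -0.2763 -0.2897
192 99 79 -0.2814 -0.2957
205 74 102 -0.2948 -0.3115
206 102 132 -0.2959 -0.3127
209 130 93 -0.2991 -0.3164
210 93 67 -0.3001 -0.3177
216 62 92 -0.3065 -0.3252
217 92 126 -0.3076 -0.3265
219 134 116 -0.3098 -0.329
220 116 79 -0.3109 -0.3303
221 79 59 -0.3119 -0.3315
```

Gaps after the lift: C- is at -0.273 and B+ at -0.295, so B-C is about 22 mm. I carry the block to the free mat spot.

carry_out:
  moves: [-1,0.011,-0.054,0,0,0,0,-1,0.011,-0.054,0,0,0,0,-1,0.011,-0.054,0,0,0,0,-1,0.011,-0.054,0,0,0,0,-1,0.011,-0.054,0,0,0,0]

```text
clock: 39.3
tcp_pos: [0.5712, 0.1631, 0.2155]
orientation: [0.0, 0.991, 0.136, -0.003]
wrist_force: [0.2, 0.4, -2.5]
finger_gap: 0.0675
```

carry_out:
  moves: [-1,0.011,-0.054,0.01,0,0,0,-1,0.01,-0.04,0.01,0,0,0,-1,0,0,0.04,0,0,0,-1,0,0,0.03,0,0,0,-1,0,0,0,0,0,0]

```text
clock: 39.92
tcp_pos: [0.5607, 0.266, 0.1159]
orientation: [0.001, 0.99, 0.14, -0.008]
wrist_force: [-1.4, -0.3, -1.4]
finger_gap: 0.0673
```

Run:
```python
from h import *
todo((.565,.27,.028),16.2)
```

```text
pos [0.5607 0.266  0.1159] shift [ 0.0067 -0.0026  0.0878] turn [-0.06  0.95 -0.16] F [-1.4 -0.3 -1.4] gap 0.0673 t 39.925
```

carry_out:
  moves: [-1,0,0,0.02,0,0.9,0,-1,0,0,0.03,0,0,0,-1,0,0,0.02,0,0,0,-1,0,0,0.005,0,0,0,-1,0,0,0,0,0,0]

```text
clock: 40.55
tcp_pos: [0.5634, 0.2648, 0.0431]
orientation: [-0.001, 0.99, 0.138, 0.001]
wrist_force: [-0.5, -0.1, -2.7]
finger_gap: 0.0673
```

Run:
```python
from h import *
todo((.565,.27,.027),16.2)
```

```text
pos [0.5634 0.2648 0.0431] shift [ 0.0029 -0.0045  0.0161] turn [-0.05 -0.17 -0.32] F [-0.5 -0.1 -2.7] gap 0.0673 t 40.55
```

carry_out:
  moves: [-1,0,0,0.008,0,0,0,-1,0,0,0.004,0,0,0,-1,0,0,0.002,0,0,0,-1,0,0,0.001,0,0,0,-1,0,0,0.001,0,0,0]

```text
clock: 41.18
tcp_pos: [0.5655, 0.2654, 0.029]
orientation: [-0.001, 0.99, 0.138, 0.004]
wrist_force: [-0.7, -0.4, -2.1]
finger_gap: 0.0671
```

carry_out:
  moves: [-1,0,0,0.001,0,0,0,-1,0,0,0.001,0,0,0,-1,0,0,0,0,0,0,-1,0,0,0,0,0,0,-1,0,0,0,0,0,0]

```text
clock: 41.8
tcp_pos: [0.5656, 0.2655, 0.0273]
orientation: [-0.001, 0.99, 0.138, 0.004]
wrist_force: [-0.4, 0.1, -0.1]
finger_gap: 0.0672
```

carry_out:
  moves: [-1,0,0,0.0007,0,0,0,1,0,0,0,0,0,0,1,0,0,0,0,0,0,1,0,0,0,0,0,0,1,0,0,-0.02,0,0,0]

```text
clock: 42.42
tcp_pos: [0.5649, 0.2652, 0.0462]
orientation: [-0.001, 0.99, 0.138, 0.003]
wrist_force: [-0.3, 0.3, -0.1]
finger_gap: 0.0857
```

carry_out:
  moves: [1,0,0,-0.05,0,0,0,1,0,0,-0.05,0,0,0,1,0,0,-0.05,0,0,0,1,0,-0.03,-0.02,0,0,0,1,0,-0.03,0,0,0,0]

```text
clock: 43.05
tcp_pos: [0.5488, 0.322, 0.2231]
orientation: [-0.001, 0.991, 0.136, 0.005]
wrist_force: [1.3, 0.3, 0.8]
finger_gap: 0.0853
```

Run:
```python
from h import *
todo((.565,.27,.2),16.2)
a=snap('wrist','w9')[60:340,200:500];b=snap('scene','sc9')[90:350,150:430]
z=lambda i:cv2.resize(i[:,:,::-1],(390,380))
cv2.imwrite('pics/fin.png',np.hstack([z(a),z(b)]))
```

```text
pos [0.5488 0.322  0.2231] shift [0.0014 0.0545 0.023 ] turn [-0.09 -0.53 -0.57] F [1.3 0.3 0.8] gap 0.0853 t 43.05
```

View pics/fin.png

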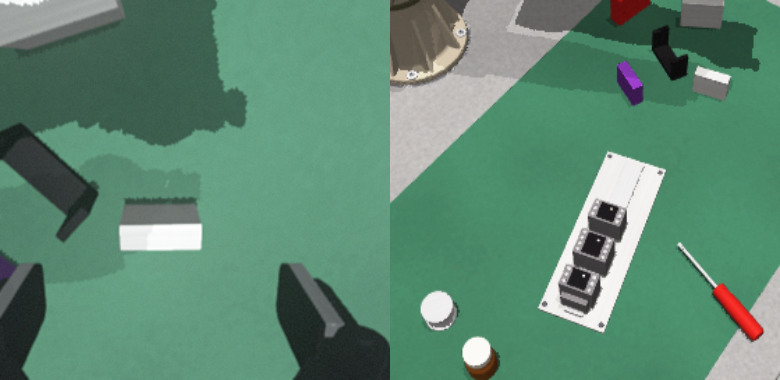

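The final picture shows the block standing upright on the mat (left panel, about (160,225)). The modules are evenly spaced, and the spool, jar and screwdriver haven't moved. I'll let the arm settle, then hand in.

carry_out:
  moves: [1,0,0,0,0,0,0,1,0,0,0,0,0,0,1,0,0,0,0,0,0,1,0,0,0,0,0,0,1,0,0,0,0,0,0]

```text
clock: 43.78
tcp_pos: [0.5474, 0.3211, 0.2197]
orientation: [-0.001, 0.991, 0.137, 0.002]
wrist_force: [-0.1, 0.1, 0.3]
finger_gap: 0.0853
```

```bash
python3 -c "
from workcell import env
print(env.hand_in())"
```

```text
the job is handed in; nothing more can be done
None
```

The job is done and handed in at 43.8 s; the hand-in gives no verdict.

I lifted the block from the cradle by its broad faces and regrasped it by its ends on the mat. I stood it against A and pushed B up to it. Then I moved the block to B's other side, pushed C up to it, and stood it back on the mat.

**Last checks:**
- **Gaps:** A-B was about 21.7 mm when I measured it after step 1, and B-C was about 22 mm after the block came out. Both are good to about 1 mm. B's face read 1.1 mm farther along towards C in the second measurement, which is about that error. I did not re-measure A-B after closing C, but I closed C with under 5 N, below B's 6 N.
- **Block:** the last picture shows it upright on the mat, with the gripper open and clear of it. Its height I judged by touch: the tool was within a millimetre of the expected height when the mat took the weight.
- **Bystanders:** the spool, jar and screwdriver look where they were in the last scene picture; I didn't measure them.

Nothing failed. One top-camera picture was useless because the arm hid the rail.

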